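# Swing the drain hook home and hang the strainer basket

### The arm

A 7-joint arm with a two-finger parallel gripper is mounted at the origin on the work surface. World frame = base frame: x ahead of the robot, y to its left, z up, the work surface at z = 0. Lengths are in m, angles in degrees, forces in N, time in s.
With the tool pointing down it reaches from about 0.4 to 0.925 m from the base axis. Payload 5.6 kg.
Tool frame: the origin (TCP) lies midway between the tips of the shut fingers; the grasp point (between the pads) lies 19 mm behind it; z points along the fingers, y is the line along which they close (so a half turn about z gives the same grasp; the last joint's range is limited). The gripper opens to 85 mm and grips with 20 to 120 N. Pads are 22 mm wide; open, the fingers measure 114 mm over their backs; the gripper's body (76 mm by 85 mm) begins 54 mm behind the grasp point. The pads swing forward as they close: fully open they stand 13 mm farther back than shut.
Start: joints at [-67.494, 26.786, -0.665, 91.828, 0.344, 61.387, -3.226], TCP at [0.274, 0.589, 0.231] pointing down, gripper open.
Joint ranges: [-144.91, 144.91], [-17.63, 115.5], [-89.93, 88.59], [15.96, 139.68], [-74.01, 254.01], [8.47, 105.57], [-167.45, 167.45]. Speed limits (degrees/s): [147.25, 147.25, 180, 180, 180, 180, 180].

### API

Orientations are given as [roll, pitch, yaw] about the fixed x, y, z axes, in that order (R = Rz(yaw) Ry(pitch) Rx(roll)).
In Python, from plant import * gives the robot as it stands.
- The arm moves only by the tool drive_tool, never from a script. Its argument "commands" is a list that holds one entry, the list of rows, each a list of 7 numbers: the turn, a rotation vector about the tool's x, y, z in degrees, then the shift along the tool's x, y, z in m, then the opening, from 0 (shut) to 1 (fully open). A call has 1 to 12 rows; each row shifts and turns the commanded pose from where the row before left it, along the tool's axes as they then stand; what a row does not reach is not made up. A row lasts 1/12 s, in which the tool goes at most 41.7 mm and 7.16 degrees, less where a joint would pass 70% of its speed; a pose out of reach is approached as far as the arm can. A call is refused whole if a number of a shift passes 0.0417 or a number of a turn 7.16, either way. A call with a gripper value outside its range is refused whole. The fingers move at their own pace and stop on an object; "newtons" is the grip in N (left out, the last holds). Time passes only in rows, so rows that do not move let the fingers close. It gives the time, the measured TCP pose, the force, the opening and the grip force at its end, in the units of the state.
- state(): the state, without advancing time (a new reading comes with each control period).
- camera(name): name is "scene" or "top" or "wrist"; returns a dict with "frame" (400x640x3 uint8, red, green, blue), "z_map" (400x640 float32, m along the optical axis (not along the pixel's ray), 0 where there is no reading), "mtx" (3x3 intrinsics, pixels), "camera_from_world" (4x4, takes a point from world to camera coordinates); the wrist camera has in their place "tool_from_camera" (4x4, takes a point from camera to tool coordinates, whose origin is the TCP and whose axes are the flange's). Camera axes: x right, y down, z forward; pixel columns grow to the right and rows downward; lengths in m; the calibration is good to about 2 mm. A picture is of the moment at which its call begins: read the wrist's pose just before it.
- sign_off(): hands the job in; it is judged then, once.
The state is a dict: "clock": time; "joints": joint angles; "qvel": joint speeds; "joint_efforts": joint torques, N m; "tcp_pos": TCP position; "tcp_rot": TCP orientation; "contact_force": force on the tool from outside, world axes, zero at the start; "ft_torque": the same for the moment, N m; "width": finger opening in m; "finger_force": force on a finger pad.
Only numpy, scipy, OpenCV 4.12 (cv2) and the standard library are available. Lean on these libraries where they do the work, as an engineer would, in place of code of your own. Each camera call takes 0.05 s, during which the arm holds its last target. There are 200 camera calls.

### The job

Push the swivel hook of the brass drain stand round anticlockwise (seen from above) until it comes up against its stop above the white bowl and, with a firmer but still gentle push, the stiff click ring goes fully home; do not force the hook beyond that. Then hang the draining basket by its eye on the hook so that it hangs free and still over the bowl, and let go. Never strain the hook, and leave the bowl and everything else on the island where it stands.

Things in the scene. Friction and masses are not known exactly. Their poses are not given: they have to be found in the camera images.
- hook: Brass swivel hook on a fixed 235 mm post (post radius 9, round base radius 38, 12 thick). Origin: on the vertical swivel axis, at the centre line of the arm, 235 above the island; z up. The arm, a bar of radius 4, runs level along +x to x = 112, then turns up (tip top 16 above the centre line). Hub radius 12, its ball 22 above the centre line. More than 20 N on the hook strains it.
- hook_tip (a point): Top of the hook's upturned tip; axes as the hook's. The hook swivels with light drag (1.6 N at the tip), stays where left, and starts 1.1 to 2.0 rad clockwise (from above) of its stop. The stop is hidden and must be felt: there the arm points at the bowl's centre, give or take 0.25 rad. Then the click ring yields 0.12 rad to about 6.5 N pushed 95 mm from the axis, and ends rigidly.
- click (a joint): Click ring under the hook's hub (radius 15): rad, 0 at the start, 0.12 fully home (anticlockwise); stays where pushed. Stiff: 0.6 N m moves it, the free swivel 0.18 N m, so it moves only once the hook is against its stop.
- basket: Steel draining basket standing upright, open on top: foot radius 36, rim radius 43, 50 tall; two sloping brass legs (in its x-z plane) carry a square brass eye. Origin: centre of the underside; z up. 0.2 to 0.4 kg. Grip the eye's two sides from outside, fingers closing along y (42 wide): the hook's arm then passes between the fingers.
- eye (a point): Middle of the roof of the basket's eye, 137 above its underside; it rests on the arm's top when hung. Axes as the basket's. The eye is a frame 42 wide (y), 12 thick (x), 95 to 145 above the underside, bars 8 thick; the opening runs through along x, 26 wide, from 103 up to a notched roof: 137 in the middle, 132 at the sides.
- bowl: White china bowl, rim radius 66, 55 tall, loose, standing under the place where the hook belongs, its centre 106 to 118 from the post's axis. Origin: centre of its underside. To be left where it is.
- mug_a: White china mug, radius 39, 90 tall, handle on its +y side; bystander. Origin: centre of its underside (mm).
- mug_b: White china mug like the other, radius 39, 90 tall, handle on its +y side; bystander. Origin: centre of its underside (mm).
- mill: Turned dark-wood pepper mill, radius 26, 160 tall; bystander. Origin: centre of its underside (mm).
- jar: Amber glass jar with brass cap, radius 30, 90 tall; bystander. Origin: centre of its underside (mm).
- ramekin: Small white ramekin, rim radius 36, 40 tall; bystander. Origin: centre of its underside (mm).
- spoon: Wooden spoon, 190 long, lying flat; bystander. Origin: centre of its underside (mm).
Things that resemble listed ones, but are neither listed nor needed, are in the scene too. What is shaped like the bowl but blue or turquoise is not meant. What is shaped like the basket but green is not meant.

How it is judged:
By the outcome, as a careful person would: the job done as asked, in the order asked, and still so for the second after the job is handed in, with the robot touching nothing.
It also fails if it takes over 72 s, if anything falls off the work surface, if the arm or the gripper's body presses on something with over 40 N, if the wrist force passes 120 N, or if a joint passes its speed limit or range.

## Working session

There is one attempt and no reset: what is moved stays moved. The work goes in short steps, Python scripts to look and compute and a tool call to move; the robot and the scene stay as the last step left them, time stands still between calls to the robot, and variables do not carry over. Pictures are saved under pics/ and viewed, at most 10 in all, crops included, and the job is handed in when it is done.

Besides the shell and the picture viewer there is one more tool, called after ">>>" as a command line: name --argument value ..., lists and objects as JSON in quotes. drive_tool: Moves the arm, as the interface text tells. Its arguments: {"type":"object","properties":{"commands":{"type":"array"},"newtons":{"type":"number"}},"required":["commands"]}

```bash
mkdir -p pics; ls; cat > h.py <<'E'
from plant import *
import numpy as np, cv2
def save(name,f,img=None):
    cv2.imwrite('pics/'+f,cv2.cvtColor(img if img is not None else camera(name)['frame'],cv2.COLOR_RGB2BGR))
def pts(c,T=None):
    # world points per pixel from depth
    z=c['z_map'];K=c['mtx'];v,u=np.mgrid[:z.shape[0],:z.shape[1]]
    P=np.stack([(u-K[0,2])/K[0,0]*z,(v-K[1,2])/K[1,1]*z,z,np.ones_like(z)],-1)
    if T is None:T=np.linalg.inv(c['camera_from_world'])
    W=(P@T.T)[...,:3];W[z==0]=np.nan
    return W
E
python3 - <<'E'
from h import *
print(state())
for n in('top','scene'):
    c=camera(n);save(n,n+'0.png',c['frame']);np.savez(n+'0.npz',**c)
    print(n,c['mtx'].tolist(),np.linalg.inv(c['camera_from_world']).round(3).tolist())
E
```

```text
pics
{'clock': 0.0, 'joints': array([-67.49460798,  26.83786006,  -0.66275447,  91.88282656,
         0.34366952,  61.38747691,  -3.22581569]), 'qvel': array([ 0.04042174,  0.06049361,  0.00783354, -0.07509315,  0.0273205 ,
        0.1051533 , -0.01920099]), 'joint_efforts': array([ 1.11180030e-03, -5.32396245e+01,  2.16781389e-02, -2.51297611e+01,
        1.14493252e-02,  7.77401438e-03,  4.81349744e-06]), 'tcp_pos': array([0.27422128, 0.58868228, 0.2303035 ]), 'tcp_rot': array([-1.79894100e+02,  8.15950531e-03,  1.55025309e+02]), 'contact_force': array([0.38804855, 0.27270885, 0.45789864]), 'ft_torque': array([0.055238  , 0.07254679, 0.03593713]), 'finger_force': 0.0, 'width': 0.08528486727586342}
top [[387.3193509798963, 0.0, 328.5593855121924], [0.0, 387.3193509798963, 197.86492614660506], [0.0, 0.0, 1.0]] [[-0.017, -0.984, 0.176, 0.382], [-1.0, 0.014, -0.017, -0.052], [0.015, -0.176, -0.984, 1.302], [0.0, 0.0, 0.0, 1.0]]
scene [[469.9894903955284, 0.0, 325.1910451099853], [0.0, 469.9894903955284, 198.62151066591562], [0.0, 0.0, 1.0]] [[0.682, 0.57, -0.459, 1.236], [0.732, -0.532, 0.426, -0.618], [-0.001, -0.627, -0.779, 1.241], [0.0, 0.0, 0.0, 1.0]]
```

View pics/top0.png

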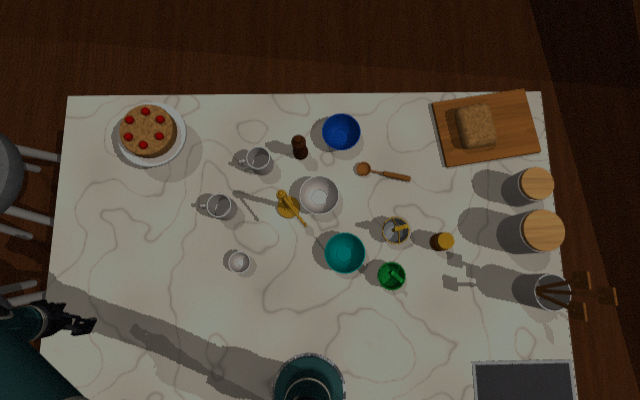

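View pics/scene0.png

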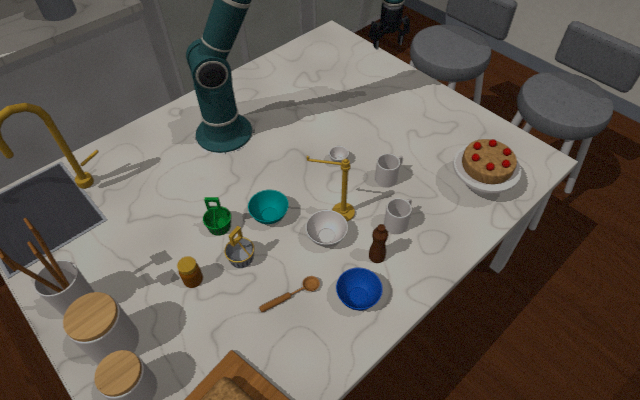

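Top view: the white bowl is at (319,195), and blue (341,131) and turquoise (345,253) are lookalikes. The steel basket with the brass eye is at (396,230), and green (391,276) is a lookalike. The brass stand is near (288,203), its arm pointing to about (305,225). Next I measure by mask and depth, with one close crop of the choices.

```bash
python3 - <<'E'
from h import *
ims=[]
for n in('top','scene'):
    c=dict(np.load(n+'0.npz'));W=pts(c);f=c['frame'];hsv=cv2.cvtColor(f,cv2.COLOR_RGB2HSV)
    br=(hsv[...,0]>15)&(hsv[...,0]<32)&(hsv[...,1]>130)&(hsv[...,2]>60)
    k,l,s,ce=cv2.connectedComponentsWithStats(br.astype(np.uint8))
    for i in range(1,k):
        if s[i,4]<12: continue
        w=W[(l==i)];w=w[np.isfinite(w[:,0])]
        if len(w) and abs(w[:,1]).max()<.6 : print(n,ce[i].round(),s[i,4],'min',w.min(0).round(3),'max',w.max(0).round(3))
    # hook arm points
    X=W.reshape(-1,3);ok=br.ravel()&(X[:,2]>.225)&(X[:,2]<.3)&(X[:,0]>.4)&(X[:,0]<.8)
    A=X[ok];print('arm',len(A));print(A[np.argsort(A[:,1])][::max(1,len(A)//14)].round(3).tolist())
    # table & tall things
    if n=='top':
        m=(W[...,2]>.02)&(W[...,0]>.35)&(W[...,0]<.9)&(np.abs(W[...,1])<.4)
        k,l,s,ce=cv2.connectedComponentsWithStats(m.astype(np.uint8))
        for i in range(1,k):
            if s[i,4]>30:
                w=W[l==i];print(ce[i].round(),s[i,4],w.min(0).round(3),w.max(0).round(3))
    b=f[180:260,270:430] if n=='top' else f[130:280,190:430]
    ims.append(cv2.resize(b,(800,int(800*b.shape[0]/b.shape[1])),interpolation=cv2.INTER_CUBIC)[:500])
a=cv2.resize(ims[0],(600,300));b=cv2.resize(ims[1],(600,300))
save('',"crop.png",np.vstack([a,b]))
E
```

```text
top [148. 131.] 1197 min [0.736 0.415 0.1  ] max [0.899 0.578 0.143]
top [288. 206.] 475 min [ 0.493 -0.008 -0.004] max [0.621 0.1   0.258]
top [397. 228.] 149 min [ 0.455 -0.33   0.001] max [ 0.539 -0.244  0.15 ]
top [445. 241.] 222 min [ 0.432 -0.474  0.001] max [ 0.482 -0.413  0.097]
arm 174
[[0.498, -0.008, 0.254], [0.509, 0.001, 0.236], [0.519, 0.009, 0.239], [0.525, 0.018, 0.238], [0.536, 0.026, 0.24], [0.542, 0.032, 0.237], [0.557, 0.04, 0.236], [0.565, 0.048, 0.24], [0.576, 0.051, 0.237], [0.57, 0.054, 0.239], [0.573, 0.056, 0.241], [0.582, 0.06, 0.256], [0.582, 0.063, 0.254], [0.58, 0.066, 0.248], [0.581, 0.072, 0.247]]
[341. 128.] 629 [ 0.769 -0.184  0.02 ] [ 0.899 -0.055  0.061]
[184. 133.] 86 [0.774 0.388 0.079] [0.864 0.4   0.096]
[299. 146.] 301 [ 0.751 -0.004  0.02 ] [0.798 0.044 0.162]
[257. 159.] 431 [0.697 0.115 0.02 ] [0.775 0.228 0.096]
[319. 193.] 700 [ 0.555 -0.105  0.02 ] [0.683 0.023 0.06 ]
[288. 204.] 234 [ 0.493 -0.008  0.02 ] [0.598 0.077 0.258]
[219. 206.] 411 [0.543 0.235 0.02 ] [0.619 0.351 0.097]
[397. 229.] 325 [ 0.455 -0.33   0.02 ] [ 0.542 -0.244  0.
[... 304 characters left out ...]
max [-0.109 -0.419  0.105]
scene [341. 189.] 563 min [ 0.499 -0.009  0.003] max [0.628 0.096 0.257]
scene [237. 239.] 191 min [ 0.46  -0.309  0.016] max [ 0.543 -0.255  0.149]
scene [235. 259.] 30 min [ 0.48  -0.331  0.038] max [ 0.545 -0.293  0.056]
scene [187. 268.] 340 min [ 0.437 -0.466  0.015] max [ 0.49  -0.413  0.098]
arm 166
[[0.502, -0.009, 0.237], [0.508, -0.003, 0.237], [0.52, 0.006, 0.236], [0.526, 0.017, 0.237], [0.539, 0.025, 0.237], [0.558, 0.035, 0.236], [0.569, 0.045, 0.238], [0.589, 0.05, 0.228], [0.599, 0.053, 0.225], [0.597, 0.054, 0.232], [0.582, 0.056, 0.249], [0.589, 0.057, 0.252], [0.596, 0.059, 0.227], [0.58, 0.062, 0.246], [0.59, 0.064, 0.256], [0.592, 0.07, 0.245]]
```

View pics/crop.png

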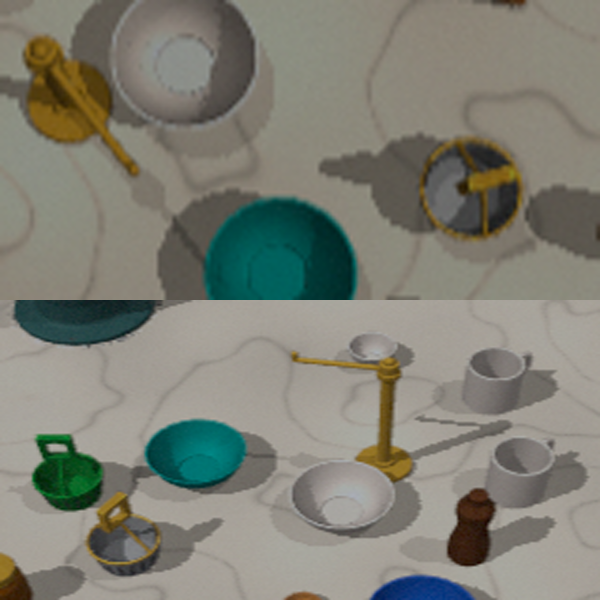

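The crop confirms the choices: brass stand with its arm pointing toward the robot and right, white bowl beside it, steel basket with the brass eye. Now exact poses.

```bash
cat >> h.py <<'E'
def circ(P):
    A=np.c_[2*P,np.ones(len(P))];s=np.linalg.lstsq(A,(P**2).sum(1),rcond=None)[0]
    return s[:2],np.sqrt(s[2]+s[0]**2+s[1]**2)
def brass(f):
    h=cv2.cvtColor(f,cv2.COLOR_RGB2HSV);return (h[...,0]>13)&(h[...,0]<34)&(h[...,1]>110)&(h[...,2]>50)
E
python3 - <<'E'
from h import *
for n in('top','scene'):
    c=dict(np.load(n+'0.npz'));W=pts(c);br=brass(c['frame'])
    def box(m,x0,x1,y0,y1,z0,z1): 
        return W[m&(W[...,0]>x0)&(W[...,0]<x1)&(W[...,1]>y0)&(W[...,1]<y1)&(W[...,2]>z0)&(W[...,2]<z1)]
    a=np.ones_like(br)
    B=box(a,.54,.7,-.12,.035,.05,.065);print(n,'bowl',len(B),circ(B[:,:2]))
    H=box(br,.56,.63,.03,.1,.243,.27);print('ball',len(H),H.mean(0))
    D=box(br,.5,.68,0,.13,.006,.03);print('base',len(D),(D.min(0)+D.max(0))/2,D.max(0)-D.min(0), circ(cv2.convexHull(D[:,:2].astype(np.float32))[:,0]) if len(D)>5 else '')
    P=box(br,.55,.63,.02,.1,.05,.21);print('post',len(P),P.mean(0) if len(P) else '')
    A=box(br,.49,.56,-.02,.045,.228,.245);v=cv2.fitLine(A.astype(np.float32),cv2.DIST_HUBER,0,.01,.01).ravel();print('armline',len(A),v.round(3),np.degrees(np.arctan2(v[1],v[0])))
    E=box(br,.45,.55,-.34,-.24,.135,.16);q=cv2.fitLine(E[:,:2].astype(np.float32),2,0,.01,.01).ravel();print('eyetop',len(E),E.mean(0),E.min(0),E.max(0),np.degrees(np.arctan2(q[1],q[0])))
    E=box(br,.45,.55,-.34,-.24,.1,.16);q=cv2.fitLine(E[:,:2].astype(np.float32),2,0,.01,.01).ravel();print('eye',len(E),E.mean(0),E.min(0),E.max(0),np.degrees(np.arctan2(q[1],q[0])))
    R=box(a,.44,.56,-.345,-.23,.043,.06);print('rim',len(R),circ(R[:,:2]), R.mean(0))
c=camera('wrist');print(c['tool_from_camera'].round(3).tolist(),c['mtx'][0,0])
E
```

```text
top bowl 186 (array([ 0.61745968, -0.04170171]), np.float64(0.06271629358358682))
ball 55 [0.58490702 0.06227734 0.2499812 ]
base 287 [0.58375447 0.06283948 0.01773644] [0.07530394 0.07448488 0.02322715] (array([0.58258644, 0.06106023]), np.float64(0.03780681379187512))
post 23 [0.57947154 0.06230615 0.12249693]
armline 71 [ 0.799  0.601 -0.015  0.531  0.02   0.238] 36.92443
eyetop 55 [ 0.49800221 -0.28751185  0.14477356] [ 0.48812267 -0.30725611  0.13972029] [ 0.50594987 -0.26717568  0.14971725] -76.343666
eye 65 [ 0.49714352 -0.28719876  0.13944855] [ 0.48812267 -0.30725611  0.1017192 ] [ 0.50594987 -0.26717568  0.14971725] -75.90883
rim 148 (array([ 0.49801776, -0.28726154]), np.float64(0.04167552018167623)) [ 0.49779855 -0.28988887  0.05134595]
scene bowl 201 (array([ 0.62048035, -0.04158233]), np.float64(0.06273274285205765))
ball 40 [0.59108217 0.06058426 0.24896655]
base 212 [0.59028068 0.0694821  0.01737518] [0.07643413 0.05870886 0.02210439] (array([0.59039134, 0.06161868]), np.float64(0.037651238277161304))
post 158 [0.59260941 0.05769158 0.13363379]
armline 66 [ 0.779  0.627 -0.027  0.529  0.016  0.237] 38.81651
eyetop 71 [ 0.50197509 -0.28817914  0.143691  ] [ 0.49101741 -0.30947243  0.13608854] [ 0.51294353 -0.26715008  0.14874966] -77.96928
eye 147 [ 0.5027309  -0.28930666  0.12734309] [ 0.49041722 -0.30947243  0.10006581] [ 0.51294353 -0.26715008  0.14874966] -76.4943
rim 142 (array([ 0.5009457 , -0.28747711]), np.float64(0.04177051411339683)) [ 0.50428154 -0.28565292  0.05006835]
[[0.001, -0.952, -0.307, 0.079], [1.0, 0.001, -0.0, -0.0], [0.001, -0.307, 0.952, -0.142], [0.0, 0.0, 0.0, 1.0]] 346.8509317921447
```

>>> drive_tool --commands '[[[0, 0, 0, -0.018, -0.017, 0, 0], [0, 0, 0, -0.018, -0.017, 0, 0], [0, 0, 0, -0.018, -0.017, 0, 0], [0, 0, 0, -0.018, -0.017, 0, 0], [0, 0, 0, -0.018, -0.017, 0, 0], [0, 0, 0, -0.018, -0.017, 0, 0], [0, 0, 0, -0.018, -0.017, 0, 0], [0, 0, 0, -0.018, -0.017, 0, 0], [0, 0, 0, -0.018, -0.017, 0, 0], [0, 0, 0, -0.018, -0.017, 0, 0], [0, 0, 0, -0.018, -0.017, 0, 0], [0, 0, 0, -0.018, -0.017, 0, 0]]]'

```text
clock: 1.15
tcp_pos: [0.3843, 0.3118, 0.2312]
tcp_rot: [-180.0, -0.0, 155.0]
contact_force: [-0.5, 0.1, -0.6]
width: -0.0002
finger_force: 0.0
```

>>> drive_tool --commands '[[[0, 0, 0, -0.018, -0.017, 0, 0], [0, 0, 0, -0.018, -0.017, 0, 0], [0, 0, 0, -0.018, -0.017, 0, 0], [0, 0, 0, -0.018, -0.017, 0, 0], [0, 0, 0, -0.018, -0.017, 0, 0], [0, 0, 0, -0.018, -0.017, 0, 0], [0, 0, 0, -0.018, -0.017, 0, 0], [0, 0, 0, -0.018, -0.017, 0, 0], [0, 0, 0, -0.018, -0.017, 0, 0], [0, 0, 0, -0.018, -0.017, 0, 0], [0, 0, 0, 0, 0, 0, 0], [0, 0, 0, 0, 0, 0, 0]]]'

```text
clock: 2.15
tcp_pos: [0.4756, 0.0818, 0.2312]
tcp_rot: [-180.0, -0.0, 154.8]
contact_force: [-0.3, 1.1, -0.3]
width: -0.0003
finger_force: 0.0
```

>>> drive_tool --commands '[[[0, 0, 5, 0, 0, 0.004, 0], [0, 0, 5, 0, 0, 0.004, 0], [0, 0, 5, 0, 0, 0.004, 0], [0, 0, 5, 0, 0, 0.004, 0], [0, 0, 6, 0, 0, 0.004, 0], [0, 0, 0, 0, 0, 0.004, 0], [0, 0, 0, 0, 0, 0, 0], [0, 0, 0, 0, 0, 0, 0]]]'

```text
clock: 2.82
tcp_pos: [0.4751, 0.0838, 0.2071]
tcp_rot: [-180.0, -0.0, 129.2]
contact_force: [0.3, 0.6, 0.0]
width: 0.0002
finger_force: 0.0
```

>>> drive_tool --commands '[[[0, 0, 0, -0.012, -0.004, 0, 0], [0, 0, 0, -0.012, -0.004, 0, 0], [0, 0, 0, -0.012, -0.004, 0, 0], [0, 0, 0, -0.012, -0.004, 0, 0], [0, 0, 0, -0.006, 0, 0, 0], [0, 0, 0, -0.006, 0, 0, 0], [0, 0, 0, -0.004, 0, 0, 0], [0, 0, 0, -0.004, 0, 0, 0], [0, 0, 0, -0.004, 0, 0, 0], [0, 0, 0, 0, 0, 0, 0]]]'

```text
clock: 3.65
tcp_pos: [0.5086, 0.0171, 0.2072]
tcp_rot: [-180.0, -0.0, 129.1]
contact_force: [-1.6, 0.8, -0.1]
width: -0.0
finger_force: 0.3
```

>>> drive_tool --commands '[[[0, 0, -2, -0.0031, -0.0004, 0, 0], [0, 0, -3, -0.0046, -0.0007, 0, 0], [0, 0, -3, -0.0046, -0.0007, 0, 0], [0, 0, -3, -0.0046, -0.0007, 0, 0], [0, 0, -3, -0.0046, -0.0007, 0, 0], [0, 0, -3, -0.0046, -0.0007, 0, 0], [0, 0, -3, -0.0046, -0.0007, 0, 0], [0, 0, -3, -0.0046, -0.0007, 0, 0], [0, 0, -3, -0.0046, -0.0007, 0, 0], [0, 0, -3, -0.0046, -0.0007, 0, 0], [0, 0, -3, -0.0046, -0.0007, 0, 0], [0, 0, 0, 0, 0, 0, 0]]]'

```text
clock: 4.65
tcp_pos: [0.5434, -0.0173, 0.2072]
tcp_rot: [180.0, -0.0, 161.1]
contact_force: [0.0, -0.3, -0.0]
width: 0.0004
finger_force: 0.0
```

```bash
cat >> h.py <<'E'
def arc(A=(.586,.0615)):
    s=state();p=s['tcp_pos'][:2]-A;th=s['tcp_rot'][2]-271
    u=np.array([np.cos(np.radians(th)),np.sin(np.radians(th))]);t=np.array([-u[1],u[0]])
    f=s['contact_force'][:2]
    print('t %.2f th %.1f r %.4f tang %.4f  F tang %.1f rad %.1f fz %.1f torque/axis %.2f'%(s['clock'],(th+180)%360-180,p@u,p@t,f@t,f@u,s['contact_force'][2],-f@t*(p@u)),s['joints'].round(0)[[0,6]],s['ft_torque'].round(2))
E
python3 -c "
from h import *
arc()"
```

```text
t 4.65 th -109.9 r 0.0886 tang -0.0133  F tang 0.1 rad 0.3 fz -0.0 torque/axis -0.01 [-15.  75.] [ 0.03 -0.03 -0.  ]
```

>>> drive_tool --commands '[[[0, 0, -1.5, -0.0023, -0.0004, 0, 0], [0, 0, -1.5, -0.0023, -0.0004, 0, 0], [0, 0, -1.5, -0.0023, -0.0004, 0, 0], [0, 0, -1.5, -0.0023, -0.0004, 0, 0], [0, 0, -1.5, -0.0023, -0.0004, 0, 0], [0, 0, -1.5, -0.0023, -0.0004, 0, 0], [0, 0, -1.5, -0.0023, -0.0004, 0, 0], [0, 0, -1.5, -0.0023, -0.0004, 0, 0], [0, 0, -1.5, -0.0023, -0.0004, 0, 0], [0, 0, -1.5, -0.0023, -0.0004, 0, 0], [0, 0, -1.5, -0.0023, -0.0004, 0, 0], [0, 0, -1.5, -0.0023, -0.0004, 0, 0]]]'

```text
clock: 5.65
tcp_pos: [0.5685, -0.0267, 0.207]
tcp_rot: [180.0, -0.1, 179.1]
contact_force: [-0.8, 1.7, 0.3]
width: 0.0001
finger_force: 1.0
```

```bash
python3 -c "
from h import *
arc()
c=camera('top');W=pts(c);b=brass(c['frame'])&(W[...,2]>.228)&(W[...,2]<.262)&(W[...,0]>.4)&(W[...,0]<.8)&(abs(W[...,1])<.2)
A=W[b];print(len(A),A.min(0),A.max(0))
save('','t1.png',cv2.resize(c['frame'][130:270,240:440],(800,560)))
"
```

```text
t 5.65 th -91.9 r 0.0887 tang -0.0145  F tang -0.9 rad -1.7 fz 0.3 torque/axis 0.08 [-11.  93.] [0.29 0.38 0.04]
67 [0.57210796 0.05269834 0.22929652] [0.59449901 0.07420015 0.25954289]
```

View pics/t1.png

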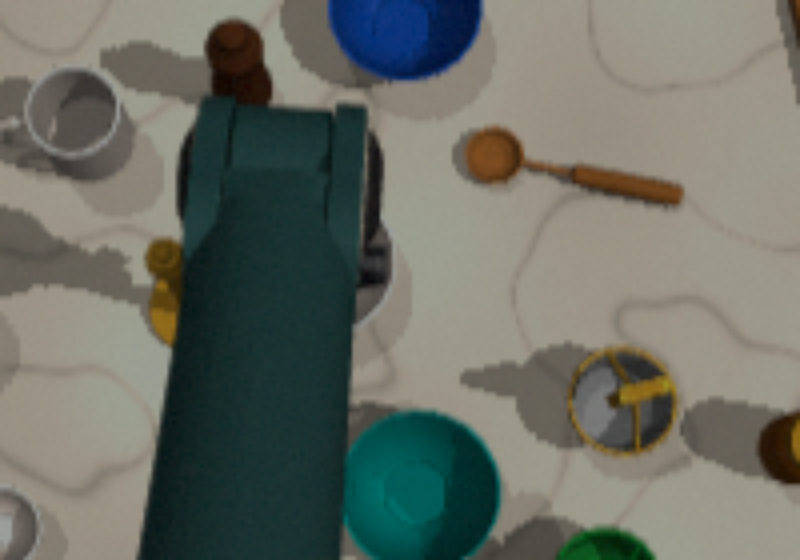

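The robot hides the hook arm here; hub at (163,262) and bowl edge at (375,270) stand undisturbed. Continuing slowly by feel.

>>> drive_tool --commands '[[[0, 0, -0.8, -0.0012, -0.0002, 0, 0], [0, 0, -0.8, -0.0012, -0.0002, 0, 0], [0, 0, -0.8, -0.0012, -0.0002, 0, 0], [0, 0, -0.8, -0.0012, -0.0002, 0, 0], [0, 0, -0.8, -0.0012, -0.0002, 0, 0], [0, 0, -0.8, -0.0012, -0.0002, 0, 0], [0, 0, -0.8, -0.0012, -0.0002, 0, 0], [0, 0, -0.8, -0.0012, -0.0002, 0, 0], [0, 0, -0.8, -0.0012, -0.0002, 0, 0], [0, 0, -0.8, -0.0012, -0.0002, 0, 0], [0, 0, -0.8, -0.0012, -0.0002, 0, 0], [0, 0, -0.8, -0.0012, -0.0002, 0, 0]]]'

```text
clock: 6.7
tcp_pos: [0.5838, -0.0292, 0.2073]
tcp_rot: [-180.0, -0.0, -171.3]
contact_force: [-3.2, 0.5, -0.2]
width: 0.0002
finger_force: 0.9
```

```bash
python3 -c "
from h import *
arc()"
```

```text
t 6.70 th -82.3 r 0.0895 tang -0.0143  F tang -3.1 rad -0.9 fz -0.2 torque/axis 0.28 [ -9. 103.] [0.2  0.43 0.01]
```

>>> drive_tool --commands '[[[0, 0, -0.4, -0.0006, -0.0001, 0, 0], [0, 0, -0.4, -0.0006, -0.0001, 0, 0], [0, 0, -0.4, -0.0006, -0.0001, 0, 0], [0, 0, -0.4, -0.0006, -0.0001, 0, 0], [0, 0, -0.4, -0.0006, -0.0001, 0, 0], [0, 0, -0.4, -0.0006, -0.0001, 0, 0], [0, 0, -0.4, -0.0006, -0.0001, 0, 0], [0, 0, -0.4, -0.0006, -0.0001, 0, 0]]]'

```text
clock: 7.37
tcp_pos: [0.5886, -0.0291, 0.2073]
tcp_rot: [-180.0, -0.0, -168.1]
contact_force: [-1.8, 0.1, -0.3]
width: 0.0
finger_force: 0.9
```

```bash
python3 -c "
from h import *
arc()"
```

```text
t 7.37 th -79.1 r 0.0895 tang -0.0145  F tang -1.8 rad -0.5 fz -0.3 torque/axis 0.16 [ -8. 106.] [ 0.1   0.4  -0.02]
```

>>> drive_tool --commands '[[[0, 0, -0.5, -0.0008, -0.0001, 0, 0], [0, 0, -0.5, -0.0008, -0.0001, 0, 0], [0, 0, -0.5, -0.0008, -0.0001, 0, 0], [0, 0, -0.5, -0.0008, -0.0001, 0, 0], [0, 0, -0.5, -0.0008, -0.0001, 0, 0]]]'

```text
clock: 7.78
tcp_pos: [0.5912, -0.0292, 0.2069]
tcp_rot: [180.0, -0.2, -165.7]
contact_force: [-6.5, -0.8, 0.5]
width: -0.0001
finger_force: 3.2
```

>>> drive_tool --commands '[[[0, 0, -0.5, -0.0008, -0.0001, 0, 0], [0, 0, -0.5, -0.0008, -0.0001, 0, 0], [0, 0, -0.5, -0.0008, -0.0001, 0, 0], [0, 0, -0.5, -0.0008, -0.0001, 0, 0], [0, 0, -0.5, -0.0008, -0.0001, 0, 0]]]'

```text
clock: 8.2
tcp_pos: [0.5952, -0.0289, 0.2069]
tcp_rot: [180.0, -0.2, -163.2]
contact_force: [-6.2, -1.4, 0.3]
width: -0.0
finger_force: 3.2
```

```bash
python3 -c "
from h import *
arc()"
```

```text
t 8.20 th -74.2 r 0.0895 tang -0.0158  F tang -6.4 rad -0.4 fz 0.3 torque/axis 0.57 [ -8. 110.] [-0.27  1.17 -0.04]
```

>>> drive_tool --commands '[[[0, 0, -0.5, -0.0008, -0.0001, 0, 0], [0, 0, -0.5, -0.0008, -0.0001, 0, 0], [0, 0, -0.5, -0.0008, -0.0001, 0, 0], [0, 0, 0, 0, 0, 0, 0]]]'

```text
clock: 8.53
tcp_pos: [0.5978, -0.0286, 0.2069]
tcp_rot: [-180.0, -0.2, -161.7]
contact_force: [-6.5, -1.8, 0.4]
width: -0.0001
finger_force: 2.9
```

>>> drive_tool --commands '[[[0, 0, -0.5, -0.0008, -0.0001, 0, 0], [0, 0, 0, 0, 0, 0, 0]]]'

```text
clock: 8.7
tcp_pos: [0.5985, -0.0285, 0.2069]
tcp_rot: [-180.0, -0.2, -161.2]
contact_force: [-5.9, -1.6, 0.5]
width: -0.0001
finger_force: 3.0
```

>>> drive_tool --commands '[[[0, 0, -0.3, -0.0005, -0.0001, 0, 0], [0, 0, 0, 0, 0, 0, 0]]]'

```text
clock: 8.87
tcp_pos: [0.599, -0.0284, 0.2069]
tcp_rot: [180.0, -0.2, -160.9]
contact_force: [-6.5, -1.7, 0.4]
width: 0.0
finger_force: 3.1
```

```bash
python3 -c "
from h import *
arc()"
```

```text
t 8.87 th -71.9 r 0.0895 tang -0.0156  F tang -6.7 rad -0.4 fz 0.4 torque/axis 0.60 [ -7. 112.] [-0.34  1.17 -0.04]
```

>>> drive_tool --commands '[[[0, 0, -0.3, -0.0005, 0, 0, 0], [0, 0, 0, 0, 0, 0, 0]]]'

```text
clock: 9.03
tcp_pos: [0.5995, -0.0284, 0.2069]
tcp_rot: [-180.0, -0.2, -160.6]
contact_force: [-5.7, -1.8, 0.4]
width: -0.0002
finger_force: 3.1
```

>>> drive_tool --commands '[[[0, 0, -0.3, -0.0005, 0, 0, 0], [0, 0, 0, 0, 0, 0, 0]]]'

```text
clock: 9.2
tcp_pos: [0.6, -0.0283, 0.2069]
tcp_rot: [-180.0, -0.2, -160.3]
contact_force: [-6.7, -1.4, 0.4]
width: 0.0002
finger_force: 3.1
```

>>> drive_tool --commands '[[[0, 0, -0.3, -0.0005, 0, 0, 0], [0, 0, 0, 0, 0, 0, 0]]]'

```text
clock: 9.37
tcp_pos: [0.6005, -0.0282, 0.2069]
tcp_rot: [-180.0, -0.2, -160.0]
contact_force: [-5.6, -1.8, 1.2]
width: -0.0002
finger_force: 3.1
```

>>> drive_tool --commands '[[[0, 0, -0.3, -0.0005, 0, 0, 0], [0, 0, 0, 0, 0, 0, 0]]]'

```text
clock: 9.53
tcp_pos: [0.6009, -0.0281, 0.2069]
tcp_rot: [-180.0, -0.2, -159.7]
contact_force: [-6.2, -2.9, 0.3]
width: -0.0001
finger_force: 3.2
```

>>> drive_tool --commands '[[[0, 0, -0.3, -0.0005, 0, 0, 0], [0, 0, 0, 0, 0, 0, 0]]]'

```text
clock: 9.7
tcp_pos: [0.6011, -0.0282, 0.2068]
tcp_rot: [-180.0, -0.2, -159.4]
contact_force: [-6.6, -2.1, 0.2]
width: -0.0001
finger_force: 3.5
```

>>> drive_tool --commands '[[[0, 0, -0.3, -0.0005, 0, 0, 0], [0, 0, 0, 0, 0, 0, 0]]]'

```text
clock: 9.87
tcp_pos: [0.6013, -0.0281, 0.2068]
tcp_rot: [-180.0, -0.3, -159.1]
contact_force: [-7.5, -3.3, 1.5]
width: -0.0
finger_force: 3.9
```

>>> drive_tool --commands '[[[0, 0, 0, -0.0005, 0, 0, 0], [0, 0, 0, 0, 0, 0, 0]]]'

```text
clock: 10.03
tcp_pos: [0.6015, -0.0281, 0.2067]
tcp_rot: [-180.0, -0.3, -159.1]
contact_force: [-8.3, -3.5, 1.7]
width: -0.0001
finger_force: 4.2
```

>>> drive_tool --commands '[[[0, 0, 0, -0.0005, 0, 0, 0], [0, 0, 0, 0, 0, 0, 0], [0, 0, 0, 0, 0, 0, 0]]]'

```text
clock: 10.28
tcp_pos: [0.6018, -0.028, 0.2066]
tcp_rot: [180.0, -0.3, -159.1]
contact_force: [-8.6, -3.0, 1.7]
width: 0.0
finger_force: 4.5
```

```bash
python3 -c "
from h import *
arc()"
```

```text
t 10.28 th -70.1 r 0.0895 tang -0.0156  F tang -9.1 rad -0.1 fz 1.7 torque/axis 0.82 [ -7. 114.] [-0.62  1.62  0.01]
```

Torque on the axis is 0.82 N·m with no further yield, so the ring is home. Backing off and moving over the basket.

>>> drive_tool --commands '[[[0, 0, 0, 0.005, 0, 0, 0], [0, 0, 0, 0.01, 0, 0, 0], [0, 0, 0, 0.015, 0, 0, 0], [0, 0, 0, 0, 0, -0.02, 0], [0, 0, 0, 0, 0, -0.025, 0], [0, 0, 0, 0, 0, -0.025, 0], [0, 0, 0, 0, 0, -0.015, 0], [0, 0, 2, 0.016, -0.02, 0, 1], [0, 0, 2, 0.016, -0.02, 0, 1], [0, 0, 2, 0.016, -0.02, 0, 1], [0, 0, 2, 0.016, -0.02, 0, 1], [0, 0, 0, 0.016, -0.02, 0, 1]]]'

```text
clock: 11.28
tcp_pos: [0.5286, -0.1568, 0.293]
tcp_rot: [-179.9, 0.2, -167.1]
contact_force: [0.4, 0.1, -0.4]
width: 0.0604
finger_force: 0.0
```

>>> drive_tool --commands '[[[0, 0, 0, 0.016, -0.02, 0, 1], [0, 0, 0, 0.016, -0.02, 0, 1], [0, 0, 0, 0.016, -0.02, 0, 1], [0, 0, 0, 0.016, -0.02, 0, 1], [0, 0, 0, 0.016, -0.02, 0, 1], [0, 0, 0, 0, 0, 0, 1], [0, 0, 0, 0, 0, 0, 1]]]'

```text
clock: 11.87
tcp_pos: [0.4725, -0.2726, 0.2929]
tcp_rot: [-179.9, 0.1, -167.3]
contact_force: [0.1, 0.2, 0.9]
width: 0.0856
finger_force: 0.0
```

```bash
cat >> h.py <<'E'
from scipy.spatial.transform import Rotation as Ro
def wristW():
    s=state();c=camera('wrist');T=np.eye(4);T[:3,:3]=Ro.from_euler('xyz',s['tcp_rot'],degrees=True).as_matrix();T[:3,3]=s['tcp_pos']
    return s,c,pts(c,T@c['tool_from_camera'])
def delta(x,y,z,yaw):
    s=state();R=Ro.from_euler('xyz',s['tcp_rot'],degrees=True)
    print('shift',R.inv().apply(np.array([x,y,z])-s['tcp_pos']).round(4),'turn z',-((yaw-s['tcp_rot'][2]+180)%360-180), 'now',s['tcp_pos'].round(4),s['tcp_rot'].round(1),'j7',s['joints'][6].round(0))
E
cat > eye.py <<'E'
from h import *
import sys
s,c,W=wristW();m=brass(c['frame'])
E=W[m&(W[...,2]>.138)&(W[...,2]<.16)&(abs(W[...,0]-.5)<.06)&(abs(W[...,1]+.2875)<.06)]
q=cv2.minAreaRect((E[:,:2]*1000).astype(np.float32));l=cv2.fitLine(E[:,:2].astype(np.float32),2,0,.01,.01).ravel()
print('eye',len(E),E.mean(0),q,np.degrees(np.arctan2(l[1],l[0])))
save('','w1.png',c['frame'])
c=camera('top');W=pts(c);b=brass(c['frame'])
A=W[b&(W[...,2]>.228)&(W[...,2]<.243)&(abs(W[...,0]-.61)<.08)&(W[...,1]<.045)&(W[...,1]>-.08)];l=cv2.fitLine(A[:,:2].astype(np.float32),2,0,.01,.01).ravel()
print('arm',len(A),l,np.degrees(np.arctan2(l[1],l[0])),A.min(0),A.max(0))
B=W[(W[...,2]>.05)&(W[...,2]<.065)&(abs(W[...,0]-.62)<.08)&(W[...,1]<.035)&(W[...,1]>-.12)];print('bowl',circ(B[:,:2]))
delta(.5,-.2875,.27,-167)
E
python3 eye.py
```

```text
eye 675 [ 0.49672461 -0.28741083  0.14370273] ((497.3829040527344, -287.29571533203125), (12.654328346252441, 41.70685958862305), 12.764404296875) -76.75945
arm 81 [ 3.0187410e-01 -9.5334780e-01  6.0560393e-01  7.8375009e-04] -72.4298 [ 0.58998688 -0.04433734  0.23247503] [0.6203472  0.04256252 0.24254809]
bowl (array([ 0.61769463, -0.04177867]), np.float64(0.0626947979479513))
shift [-0.0218 -0.0228  0.0226] turn z -0.014342489027484362 now [ 0.4736 -0.2702  0.2926] [-1.80e+02  1.00e-01 -1.67e+02] j7 134.0
```

View pics/w1.png

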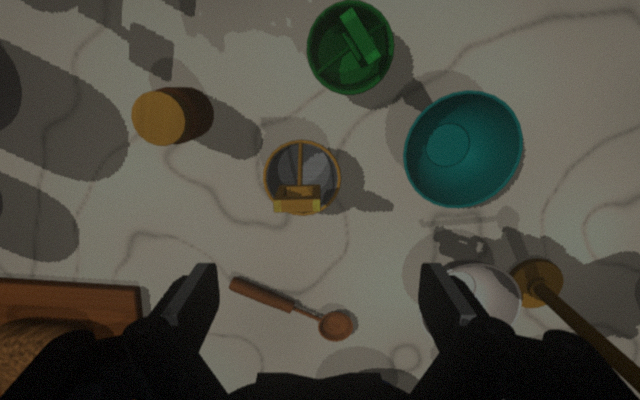

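The wrist view shows the eye's top bar at (297,205), the basket I want; the green lookalike is at (350,45). The hook arm now points over the bowl. Descending.

>>> drive_tool --commands '[[[0, 0, 0, -0.005, -0.0056, 0, 1], [0, 0, 0, -0.005, -0.0056, 0.02, 1], [0, 0, 0, -0.005, -0.0056, 0.02, 1], [0, 0, 0, -0.005, -0.0056, 0.02, 1], [0, 0, 0, 0, 0, 0.02, 1], [0, 0, 0, 0, 0, 0.02, 1], [0, 0, 0, 0, 0, 0.02, 1], [0, 0, 0, 0, 0, 0.02, 1], [0, 0, 0, 0, 0, 0.02, 1], [0, 0, 0, 0, 0, 0.02, 1], [0, 0, 0, 0, 0, 0.013, 1], [0, 0, 0, 0, 0, 0, 1]]]'

```text
clock: 12.97
tcp_pos: [0.4967, -0.2866, 0.0964]
tcp_rot: [179.8, -0.2, -167.0]
contact_force: [-0.3, 0.2, -0.1]
width: 0.085
finger_force: 0.0
```

>>> drive_tool --commands '[[[0, 0, 0, 0, 0, 0, 0.4], [0, 0, 0, 0, 0, 0, 0.4], [0, 0, 0, 0, 0, 0, 0.4], [0, 0, 0, 0, 0, 0, 0.4], [0, 0, 0, 0, 0, 0, 0.4], [0, 0, 0, 0, 0, 0, 0.4], [0, 0, 0, 0, 0, 0, 0.4], [0, 0, 0, 0, 0, 0, 0.4]]]' --newtons 40

```text
clock: 13.63
tcp_pos: [0.4984, -0.2882, 0.1006]
tcp_rot: [-180.0, 0.1, -167.1]
contact_force: [-1.5, 2.5, 7.0]
width: 0.0416
finger_force: 40.6
```

>>> drive_tool --commands '[[[0, 0, 0, 0, 0, -0.005, 0.4], [0, 0, 0, 0, 0, -0.01, 0.4], [0, 0, 0, 0, 0, -0.02, 0.4], [0, 0, 0, 0, 0, -0.02, 0.4], [0, 0, 0, 0, 0, -0.02, 0.4], [0, 0, 0, 0, 0, -0.02, 0.4], [0, 0, 0, 0, 0, -0.02, 0.4], [0, 0, 0, 0, 0, -0.015, 0.4], [0, 0, 0, 0, 0, -0.01, 0.4], [0, 0, 0, 0, 0, 0, 0.4]]]'

```text
clock: 14.47
tcp_pos: [0.4983, -0.289, 0.2418]
tcp_rot: [-179.9, 0.2, -167.1]
contact_force: [0.9, -0.3, -3.2]
width: 0.0417
finger_force: 41.3
```

>>> drive_tool --commands '[[[0, 0, 5, 0, 0, 0, 0.4], [0, 0, 7, 0, 0, 0, 0.4], [0, 0, 7, 0, 0, 0, 0.4], [0, 0, 7, 0, 0, 0, 0.4], [0, 0, 7, 0, 0, 0, 0.4], [0, 0, 7, 0, 0, 0, 0.4], [0, 0, 7, 0, 0, 0, 0.4], [0, 0, 7, 0, 0, 0, 0.4], [0, 0, 7, 0, 0, 0, 0.4], [0, 0, 7, 0, 0, 0, 0.4], [0, 0, 7, 0, 0, 0, 0.4], [0, 0, 5, 0, 0, 0, 0.4]]]'

```text
clock: 15.47
tcp_pos: [0.4967, -0.2878, 0.238]
tcp_rot: [-179.9, -0.1, 112.6]
contact_force: [-0.8, -0.4, -3.2]
width: 0.0417
finger_force: 41.3
```

>>> drive_tool --commands '[[[0, 0, 4.3, 0, 0, 0, 0.4], [0, 0, 0, 0, 0, 0, 0.4], [0, 0, 0, 0, 0, 0, 0.4]]]'

```text
clock: 15.72
tcp_pos: [0.497, -0.2879, 0.2384]
tcp_rot: [-179.9, -0.1, 108.8]
contact_force: [0.5, 0.2, -2.5]
width: 0.0412
finger_force: 41.3
```

```bash
python3 - <<'E'
from h import *
delta(.6405,-.0995,.24,108.7);s=state();print(s['contact_force'],s['width'],s['finger_force'])
s,c,W=wristW();save('','w2.png',c['frame']);c=camera('scene');save('','s2.png',c['frame'])
E
```

```text
shift [ 0.1323  0.1964 -0.0018] turn z 0.050308596716689635 now [ 0.497  -0.2879  0.2384] [-1.799e+02 -1.000e-01  1.088e+02] j7 58.0
[ 0.52219927  0.17442088 -2.51397454] 0.04122980342562528 41.283180713653564
```

View pics/w2.png

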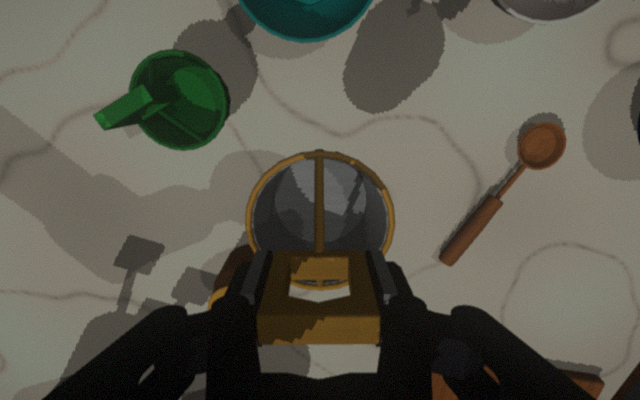

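The basket is held upright, eye between the pads at (318,320). Moving to in front of the hook tip.

>>> drive_tool --commands '[[[0, 0, 0, 0.006, 0.0084, 0, 0.4], [0, 0, 0, 0.011, 0.0164, 0, 0.4], [0, 0, 0, 0.011, 0.0164, 0, 0.4], [0, 0, 0, 0.011, 0.0164, 0, 0.4], [0, 0, 0, 0.011, 0.0164, 0, 0.4], [0, 0, 0, 0.011, 0.0164, 0, 0.4], [0, 0, 0, 0.011, 0.0164, 0, 0.4], [0, 0, 0, 0.011, 0.0164, 0, 0.4], [0, 0, 0, 0.011, 0.0164, 0, 0.4], [0, 0, 0, 0.011, 0.0164, 0, 0.4], [0, 0, 0, 0.011, 0.0164, 0, 0.4], [0, 0, 0, 0.011, 0.0164, 0, 0.4]]]'

```text
clock: 16.82
tcp_pos: [0.6366, -0.1057, 0.2391]
tcp_rot: [180.0, -0.0, 108.7]
contact_force: [0.5, -0.5, -3.1]
width: 0.0417
finger_force: 41.3
```

>>> drive_tool --commands '[[[0, 0, 0, 0.005, 0.008, 0, 0.4], [0, 0, 0, 0, 0, 0, 0.4], [0, 0, 0, 0, 0, 0, 0.4], [0, 0, 0, 0, 0, 0, 0.4]]]'

```text
clock: 17.15
tcp_pos: [0.641, -0.1019, 0.2392]
tcp_rot: [-179.9, 0.0, 108.5]
contact_force: [-0.3, -0.5, -3.2]
width: 0.0415
finger_force: 41.4
```

```bash
python3 - <<'E'
from h import *
s,c,W=wristW();m=brass(c['frame']);R=Ro.from_euler('xyz',s['tcp_rot'],degrees=True)
print(s['tcp_pos'],s['tcp_rot'],s['contact_force'])
L=R.inv().apply((W-s['tcp_pos']).reshape(-1,3)).reshape(W.shape)  # tool frame
b=m&(L[...,0]>.02)&(abs(L[...,1])<.06)&(W[...,2]>.225)&(W[...,2]<.262)
A=L[b];Z=W[b][:,2]
for lo in np.arange(.02,.24,.01):
    k=(A[:,0]>=lo)&(A[:,0]<lo+.01)
    if k.sum()>3: print('x%.3f n%d y[%.4f %.4f] mid %.4f ztop %.4f zmed %.4f'%(lo,k.sum(),A[k,1].min(),A[k,1].max(),np.median(A[k,1]),Z[k].max(),np.median(Z[k])))
e=m&(abs(L[...,0])<.012)&(abs(L[...,1])<.025)&(W[...,2]>.265);E=L[e]
if len(E): print('eye tool',len(E),E.mean(0),E.min(0),E.max(0),'top z',np.percentile(W[e][:,2],90))
save('','w3.png',c['frame'])
E
```

```text
[ 0.64096005 -0.10188627  0.23923651] [-1.79941462e+02  3.61185741e-02  1.08534122e+02] [-0.27981225 -0.52771302 -3.22968604]
x0.050 n22 y[-0.0022 0.0020] mid -0.0001 ztop 0.2499 zmed 0.2483
x0.060 n499 y[-0.0038 0.0033] mid -0.0003 ztop 0.2514 zmed 0.2480
x0.070 n482 y[-0.0036 0.0033] mid -0.0002 ztop 0.2399 zmed 0.2376
x0.080 n494 y[-0.0036 0.0036] mid 0.0000 ztop 0.2404 zmed 0.2377
x0.090 n553 y[-0.0038 0.0035] mid 0.0000 ztop 0.2405 zmed 0.2376
x0.100 n564 y[-0.0038 0.0042] mid 0.0000 ztop 0.2396 zmed 0.2374
eye tool 4779 [ 0.00195075  0.00024446 -0.04195297] [-0.01046941 -0.02107678 -0.04560423] [ 0.00716376  0.02187108 -0.02576353] top z 0.28352025082349813
```

View pics/w3.png

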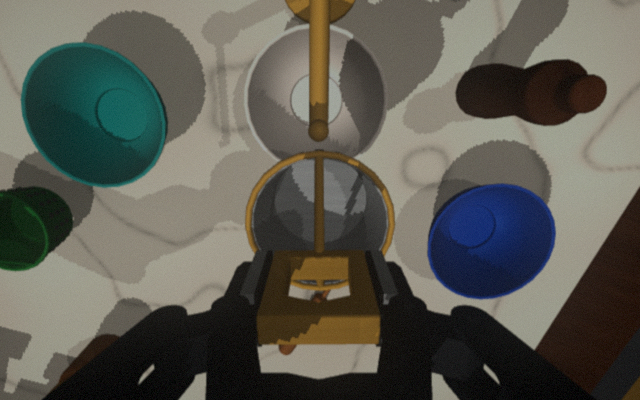

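Arm tip at (318,130) is aligned with the eye (lateral error under 0.5 mm). Lower 17.5 mm, thread 78 mm.

>>> drive_tool --commands '[[[0, 0, 0, 0, 0, 0.005, 0.4], [0, 0, 0, 0, 0, 0.0065, 0.4], [0, 0, 0, 0, 0, 0.006, 0.4], [0, 0, 0, 0, 0, 0, 0.4], [0, 0, 0, 0.005, 0, 0, 0.4], [0, 0, 0, 0.008, 0, 0, 0.4], [0, 0, 0, 0.008, 0, 0, 0.4], [0, 0, 0, 0.008, 0, 0, 0.4], [0, 0, 0, 0.006, 0, 0, 0.4], [0, 0, 0, 0.005, 0, 0, 0.4], [0, 0, 0, 0, 0, 0, 0.4], [0, 0, 0, 0, 0, 0, 0.4]]]'

```text
clock: 18.2
tcp_pos: [0.6291, -0.0619, 0.222]
tcp_rot: [180.0, 0.0, 108.7]
contact_force: [0.2, 0.2, -3.3]
width: 0.0415
finger_force: 41.4
```

```bash
python3 - <<'E'
from h import *
s,c,W=wristW();m=brass(c['frame']);R=Ro.from_euler('xyz',s['tcp_rot'],degrees=True)
print(s['tcp_pos'],s['tcp_rot'],s['contact_force'])
L=R.inv().apply((W-s['tcp_pos']).reshape(-1,3)).reshape(W.shape)
b=m&(L[...,0]>.005)&(abs(L[...,1])<.02)&(W[...,2]>.228)&(W[...,2]<.254)
A=L[b];Z=W[b][:,2]
for lo in np.arange(.0,.1,.01):
    k=(A[:,0]>=lo)&(A[:,0]<lo+.01)
    if k.sum()>3: print('x%.3f n%d mid %.4f ztop %.4f zmed %.4f'%(lo,k.sum(),np.median(A[k,1]),Z[k].max(),np.median(Z[k])))
e=m&(abs(L[...,0])<.012)&(abs(L[...,1])<.025)&(W[...,2]>.256);print('top z',np.percentile(W[e][:,2],90),L[e][:,1].mean())
E
```

```text
[ 0.62910773 -0.06194443  0.22197752] [1.79978734e+02 1.05101803e-02 1.08676205e+02] [ 0.23825651  0.24354313 -3.25998922]
x0.000 n789 mid -0.0139 ztop 0.2540 zmed 0.2417
x0.010 n59 mid -0.0014 ztop 0.2510 zmed 0.2495
x0.020 n675 mid -0.0014 ztop 0.2517 zmed 0.2423
x0.030 n465 mid -0.0015 ztop 0.2396 zmed 0.2377
x0.040 n495 mid -0.0014 ztop 0.2396 zmed 0.2376
x0.050 n531 mid -0.0011 ztop 0.2401 zmed 0.2377
x0.060 n565 mid -0.0010 ztop 0.2400 zmed 0.2376
x0.070 n628 mid -0.0010 ztop 0.2401 zmed 0.2376
x0.080 n723 mid -0.0010 ztop 0.2398 zmed 0.2375
x0.090 n761 mid -0.0007 ztop 0.2399 zmed 0.2375
top z 0.26628127350566866 0.00011208027720652786
```

>>> drive_tool --commands '[[[0, 0, 0, 0.004, -0.001, 0, 0.4], [0, 0, 0, 0.006, 0, 0, 0.4], [0, 0, 0, 0.006, 0, 0, 0.4], [0, 0, 0, 0.006, 0, 0, 0.4], [0, 0, 0, 0.006, 0, 0, 0.4], [0, 0, 0, 0.006, 0, 0, 0.4], [0, 0, 0, 0.004, 0, 0, 0.4], [0, 0, 0, 0, 0, 0, 0.4], [0, 0, 0, 0, 0, 0, 0.4]]]'

```text
clock: 19.0
tcp_pos: [0.616, -0.0264, 0.2219]
tcp_rot: [180.0, 0.0, 108.7]
contact_force: [0.2, 0.4, -3.3]
width: 0.0416
finger_force: 41.4
```

>>> drive_tool --commands '[[[0, 0, 0, 0, 0, 0.004, 0.4], [0, 0, 0, 0, 0, 0.004, 0.4], [0, 0, 0, 0, 0, 0.003, 0.4], [0, 0, 0, 0, 0, 0.002, 0.4], [0, 0, 0, 0, 0, 0.002, 0.4], [0, 0, 0, 0, 0, 0, 0.4], [0, 0, 0, 0, 0, 0, 0.4]]]'

```text
clock: 19.58
tcp_pos: [0.616, -0.0268, 0.2066]
tcp_rot: [-180.0, 0.0, 108.6]
contact_force: [0.3, 0.4, -2.4]
width: 0.0412
finger_force: 41.3
```

>>> drive_tool --commands '[[[0, 0, 0, 0, 0, 0.001, 0.4], [0, 0, 0, 0, 0, 0.001, 0.4], [0, 0, 0, 0, 0, 0.0005, 0.4], [0, 0, 0, 0, 0, 0, 0.4], [0, 0, 0, 0, 0, 0, 0.4]]]'

```text
clock: 20.0
tcp_pos: [0.616, -0.0267, 0.2043]
tcp_rot: [180.0, 0.0, 108.6]
contact_force: [-0.8, -1.3, -3.9]
width: 0.0411
finger_force: 41.3
```

>>> drive_tool --commands '[[[0, 0, 0, 0, 0, 0.0005, 0.4], [0, 0, 0, 0, 0, 0, 0.4], [0, 0, 0, 0, 0, 0, 0.4]]]'

```text
clock: 20.25
tcp_pos: [0.616, -0.0267, 0.2038]
tcp_rot: [180.0, -0.0, 108.6]
contact_force: [-0.6, 0.3, -3.6]
width: 0.0412
finger_force: 41.3
```

>>> drive_tool --commands '[[[0, 0, 0, 0, 0, 0.0005, 0.4], [0, 0, 0, 0, 0, 0, 0.4], [0, 0, 0, 0, 0, 0, 0.4]]]'

```text
clock: 20.5
tcp_pos: [0.616, -0.0267, 0.2033]
tcp_rot: [180.0, -0.0, 108.6]
contact_force: [0.6, 0.6, -3.1]
width: 0.0414
finger_force: 41.3
```

>>> drive_tool --commands '[[[0, 0, 0, 0, 0, 0.0005, 0.4], [0, 0, 0, 0, 0, 0, 0.4], [0, 0, 0, 0, 0, 0, 0.4]]]'

```text
clock: 20.75
tcp_pos: [0.616, -0.0267, 0.2028]
tcp_rot: [-180.0, -0.0, 108.6]
contact_force: [-0.1, 0.1, -4.1]
width: 0.0416
finger_force: 41.3
```

>>> drive_tool --commands '[[[0, 0, 0, 0, 0, 0.0005, 0.4], [0, 0, 0, 0, 0, 0, 0.4], [0, 0, 0, 0, 0, 0, 0.4]]]'

```text
clock: 21.0
tcp_pos: [0.616, -0.0267, 0.2023]
tcp_rot: [180.0, -0.0, 108.6]
contact_force: [-0.3, 0.7, -3.6]
width: 0.0415
finger_force: 41.3
```

>>> drive_tool --commands '[[[0, 0, 0, 0, 0, 0.0005, 0.4], [0, 0, 0, 0, 0, 0, 0.4], [0, 0, 0, 0, 0, 0, 0.4]]]'

```text
clock: 21.25
tcp_pos: [0.616, -0.0267, 0.2019]
tcp_rot: [180.0, 0.0, 108.6]
contact_force: [-0.1, -0.2, -2.4]
width: 0.0416
finger_force: 41.4
```

>>> drive_tool --commands '[[[0, 0, 0, 0, 0, 0.0004, 0.4], [0, 0, 0, 0, 0, 0, 0.4], [0, 0, 0, 0, 0, 0, 0.4]]]'

```text
clock: 21.5
tcp_pos: [0.6161, -0.0267, 0.2016]
tcp_rot: [180.0, 0.0, 108.6]
contact_force: [-0.2, -0.1, -1.4]
width: 0.0415
finger_force: 41.5
```

>>> drive_tool --commands '[[[0, 0, 0, 0, 0, 0.0004, 0.4], [0, 0, 0, 0, 0, 0, 0.4], [0, 0, 0, 0, 0, 0, 0.4]]]'

```text
clock: 21.75
tcp_pos: [0.6161, -0.0267, 0.2012]
tcp_rot: [180.0, 0.0, 108.6]
contact_force: [-1.0, -0.5, -0.3]
width: 0.0417
finger_force: 41.6
```

```bash
python3 - <<'E'
from h import *
s,c,W=wristW();m=brass(c['frame']);R=Ro.from_euler('xyz',s['tcp_rot'],degrees=True)
print(s['tcp_pos'],s['contact_force'])
L=R.inv().apply((W-s['tcp_pos']).reshape(-1,3)).reshape(W.shape)
b=m&(L[...,0]>.01)&(abs(L[...,1])<.02)&(W[...,2]>.228)&(W[...,2]<.254)
A=L[b];Z=W[b][:,2]
for lo in np.arange(.01,.07,.01):
    k=(A[:,0]>=lo)&(A[:,0]<lo+.01)
    if k.sum()>3: print('x%.3f n%d mid %.4f ztop %.4f'%(lo,k.sum(),np.median(A[k,1]),Z[k].max()))
e=m&(abs(L[...,0])<.012)&(abs(L[...,1])<.025)&(W[...,2]>.243);print('top z',np.percentile(W[e][:,2],90),L[e][:,1].mean())
save('','w4.png',c['frame'])
E
```

```text
[ 0.61605704 -0.02673758  0.20117932] [-0.96637447 -0.52242963 -0.2583993 ]
x0.010 n581 mid -0.0003 ztop 0.2397
x0.020 n583 mid 0.0001 ztop 0.2398
x0.030 n646 mid 0.0000 ztop 0.2395
x0.040 n661 mid 0.0000 ztop 0.2396
x0.050 n743 mid 0.0003 ztop 0.2398
x0.060 n834 mid 0.0003 ztop 0.2398
top z 0.2455710856741128 1.722879532360232e-06
```

View pics/w4.png

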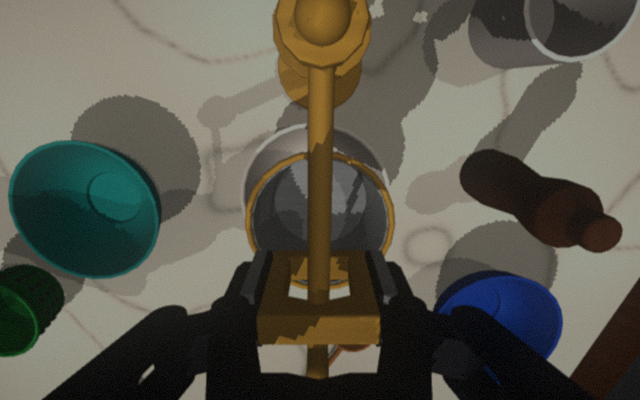

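The hook arm passes cleanly through the eye (318,200→318,370) and carries the weight. Releasing gently.

>>> drive_tool --commands '[[[0, 0, 0, 0, 0, 0, 0.5], [0, 0, 0, 0, 0, 0, 0.53], [0, 0, 0, 0, 0, 0, 0.56], [0, 0, 0, 0, 0, 0, 0.6], [0, 0, 0, 0, 0, 0, 0.65], [0, 0, 0, 0, 0, 0, 0.7], [0, 0, 0, 0, 0, 0, 0.75], [0, 0, 0, 0, 0, 0, 0.8], [0, 0, 0, 0, 0, 0, 0.8], [0, 0, 0, 0, 0, 0, 0.8], [0, 0, 0, 0, 0, 0, 0.8]]]' --newtons 20

```text
clock: 22.72
tcp_pos: [0.616, -0.0267, 0.201]
tcp_rot: [180.0, -0.0, 108.6]
contact_force: [-0.2, -0.3, 0.5]
width: 0.0685
finger_force: 0.0
```

```bash
cat > chk.py <<'E'
from h import *
s,c,W=wristW();m=brass(c['frame']);R=Ro.from_euler('xyz',s['tcp_rot'],degrees=True)
print(s['tcp_pos'],s['contact_force'],s['width'])
L=R.inv().apply((W-s['tcp_pos']).reshape(-1,3)).reshape(W.shape)
e=m&(abs(L[...,0])<.1)&(abs(L[...,1])<.04)&(W[...,2]>.2425)&(W[...,2]<.2485)
x=L[e];k=abs(x[:,0]-np.median(x[:,0]))<.02;x=x[k];print('eye tool x,y',x.min(0),x.max(0),'z',np.median(W[e][:,2]))
E
python3 chk.py
```

```text
[ 0.61598529 -0.02672004  0.20102573] [-0.15282922 -0.34599044  0.5151745 ] 0.06854093774580718
eye tool x,y [-0.01470885 -0.02084807 -0.04744296] [ 0.00685373  0.02058233 -0.04147751] z 0.245476670234399
```

>>> drive_tool --commands '[[[0, 0, 0, 0, 0, -0.005, 0.8], [0, 0, 0, 0, 0, -0.01, 0.8], [0, 0, 0, 0, 0, -0.015, 0.8], [0, 0, 0, 0, 0, -0.02, 0.8], [0, 0, 0, 0, 0, -0.02, 0.8], [0, 0, 0, 0, 0, -0.02, 0.8], [0, 0, 0, 0, 0, -0.02, 0.8], [0, 0, 0, 0, 0, -0.02, 0.8], [0, 0, 0, 0, 0, -0.015, 0.8], [0, 0, 0, 0, 0, -0.005, 0.8], [0, 0, 0, 0, 0, 0, 0.8], [0, 0, 0, 0, 0, 0, 0.8]]]'

```text
clock: 23.77
tcp_pos: [0.6157, -0.0267, 0.3508]
tcp_rot: [-180.0, -0.0, 108.6]
contact_force: [-0.9, -0.2, -1.2]
width: 0.0681
finger_force: 0.0
```

>>> drive_tool --commands '[[[0, 0, 0, -0.01, 0, 0, 0.8], [0, 0, 0, -0.015, 0, 0, 0.8], [0, 0, 0, -0.015, 0, 0, 0.8], [0, 0, 0, -0.015, 0, 0, 0.8], [0, 0, 0, -0.015, 0, 0, 0.8], [0, 0, 0, -0.01, 0, 0, 0.8], [0, 0, 0, 0, 0, 0, 0.8], [0, 0, 0, 0, 0, 0, 0.8], [0, 0, 0, 0, 0, 0, 0.8], [0, 0, 0, 0, 0, 0, 0.8], [0, 0, 0, 0, 0, 0, 0.8], [0, 0, 0, 0, 0, 0, 0.8]]]'

```text
clock: 24.77
tcp_pos: [0.6415, -0.1016, 0.3511]
tcp_rot: [180.0, -0.0, 108.7]
contact_force: [0.3, 0.2, 0.1]
width: 0.0686
finger_force: 0.0
```

```bash
python3 - <<'E'
from h import *
c=camera('scene');a=cv2.resize(c['frame'][110:290,200:440],(800,600));save('','s5.png',a)
c=camera('top');W=pts(c);b=brass(c['frame'])
A=W[b&(W[...,2]>.228)&(W[...,2]<.243)&(abs(W[...,0]-.61)<.08)&(W[...,1]<.045)&(W[...,1]>-.01)]
print('armtop',len(A),A.mean(0) if len(A) else '')
for i in range(3):
    s,c,W=wristW();m=brass(c['frame']);e=m&(W[...,2]>.2425)&(W[...,2]<.2485)&(abs(W[...,0]-.616)<.03)&(abs(W[...,1]+.027)<.03)
    E=W[e];print(s['clock'],len(E),E.mean(0) if len(E) else '')
E
```

```text
armtop 37 [0.59778328 0.02574235 0.23840496]
24.8667 1129 [ 0.61589483 -0.02749188  0.24490038]
24.9167 1134 [ 0.61583463 -0.02756629  0.24487936]
24.9667 1140 [ 0.61587703 -0.02761402  0.24488935]
```

View pics/s5.png

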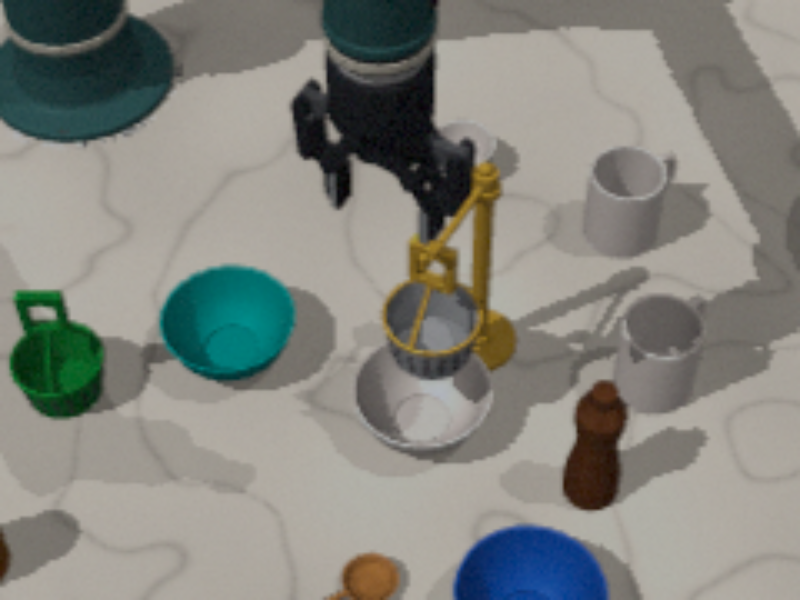

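The basket hangs upright on the hook (eye at (433,262)) over the white bowl (425,400), and the gripper is clear. I'll wait a second for any swing to settle, then hand in.

>>> drive_tool --commands '[[[0, 0, 0, 0, 0, -0.005, 0.8], [0, 0, 0, 0, 0, -0.01, 0.8], [0, 0, 0, 0, 0, -0.01, 0.8], [0, 0, 0, 0, 0, 0, 0.8], [0, 0, 0, 0, 0, 0, 0.8], [0, 0, 0, 0, 0, 0, 0.8], [0, 0, 0, 0, 0, 0, 0.8], [0, 0, 0, 0, 0, 0, 0.8], [0, 0, 0, 0, 0, 0, 0.8], [0, 0, 0, 0, 0, 0, 0.8], [0, 0, 0, 0, 0, 0, 0.8], [0, 0, 0, 0, 0, 0, 0.8]]]'

```text
clock: 26.02
tcp_pos: [0.6415, -0.1025, 0.3759]
tcp_rot: [-180.0, -0.0, 108.6]
contact_force: [0.0, -0.4, -0.3]
width: 0.0685
finger_force: 0.0
```

```bash
python3 -c "
from h import *
print(sign_off())"
```

```text
the job is handed in; nothing more can be done
None
```

The job is handed in at 26 s: the hook is against its stop with the click ring home by feel (peak reading about 9 N), the basket hangs still over the white bowl, and the gripper is clear; the judge's verdict was not shown.

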